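# Nip a hex swivel fitting in the low vise, flats square to the jaws

### The arm

A 6-joint arm with a two-finger parallel gripper is mounted at the origin on the work surface. World frame = base frame: x ahead of the robot, y to its left, z up, the work surface at z = 0. Lengths are in m, angles in rad, forces in N, time in s.
With the tool pointing down it reaches from about 0.275 to 0.85 m from the base axis. Payload 19 kg.
Tool frame: the origin (TCP) lies between the finger pads; the fingertips stand 19 mm ahead of it and the grasp point (between the pads) is the TCP; x points along the fingers, z is the direction in which the jaws open and shut, and the axes are right-handed (so a half turn about x gives the same grasp; the last joint's range is limited). The gripper opens to 85 mm and grips with 20 to 120 N. Pads are 22 mm wide; open, the fingers measure 114 mm over their backs; the gripper's body (76 mm by 85 mm) begins 54 mm behind the grasp point. The pads swing forward as they close: fully open they stand 13 mm farther back than shut.
Start: joints at [0.966, 0.15, 1.437, -0, 1.554, -0.134], TCP at [0.261, 0.512, 0.25] pointing down, gripper open.
Joint ranges: [-2.8, 2.8], [-0.68, 2.1], [0.12, 2.68], [-1.39, 4.53], [0.16, 2.79], [-2.81, 2.81]. Speed limits (rad/s): [1.89, 1.89, 2.22, 3.01, 3.01, 3.01].

### API

Orientations are given as a unit quaternion [x, y, z, w].
In Python, from bench import robot, grip, read_camera, camera_params, job_done gives the robot as it stands. The module is installed in compiled form; this text tells all that it offers. Calls block until the motion is done:
- robot.reach(position, orientation): joint-space move of the TCP to a pose.
- robot.move_linear(position, speed=0.15, ori=None): straight line of the TCP; ori=None keeps the orientation; speed is the mean speed in m/s.
- robot.movej(angles): joint-space move.
- grip(opening, force=None): finger opening in m; force is the grip in N (None keeps the last); returns when the fingers have stopped.
- robot.wait(seconds).
- robot.inverse_kinematics(position, orientation): joint angles nearest the present ones, or None.
- robot.get_state(): the state.
- read_camera(name): name is "scene" or "top" or "wrist"; returns the picture (480x640x3 uint8, blue, green, red); there is no depth.
- camera_params(name): a dict with "camera_matrix" (3x3 intrinsics, pixels), "R" (3x3) and "t" (3): a world point X has camera coordinates R X + t; the wrist camera has in their place "mount" (4x4, takes a point from camera to tool coordinates, whose origin is the TCP and whose axes are the tool frame's). Camera axes: x right, y down, z forward; pixel columns grow to the right and rows downward; lengths in m; the calibration is good to about 2 mm. A picture is of the moment at which its call begins: read the wrist's pose just before it. camera_params takes no time and is no camera call.
A pose or a line that the arm cannot do raises robot.IKError and nothing moves.
- job_done(): hands the job in, once; it reports no verdict.
The state is a dict: "time": time; "joints": joint angles; "dq": joint speeds; "effort": joint torques, N m; "ee_pos": TCP position; "eef_rot": TCP orientation; "ft_force": force on the tool from outside, world axes, zero at the start; "torque": the same for the moment, N m; "grip_width": finger opening in m.
Only numpy, scipy, OpenCV 4.12 (cv2) and the standard library are available. Lean on these libraries where they do the work, as an engineer would, in place of code of your own. Each camera call takes 0.05 s, during which the arm holds its last target. There are 200 camera calls.

### The job

Pick up the steel pipe fitting that has the hexagonal nut, turn it until two flats of the nut are square to the vise's jaws, and lower it (do not drop it) upright between the jaws, about midway along them, until it stands fully down on the vise bed. Then press the sliding jaw firmly up against the nut so that it is nipped with no gap, and leave it standing there. Leave the round and the square fittings standing where they are.

Things in the scene. Friction and masses are not known exactly. Their poses are not given: they have to be found in the camera images.
- fitting: The fitting to clamp: steel, upright, 92 mm tall, about 0.4 kg. Its foot is a flat-bottomed hexagonal nut, 36 mm across flats (41.6 mm across corners), 24 mm high; from it a plain round stem, 22 mm in diameter, rises to the top: hold it there. Origin: centre of the underside, z up along the stem. This pose is the stem's: it does not tell how the nut is turned.
- fitting_top (a point): Centre of the top end of the hex fitting's stem, 92 mm above its underside. The nut swivels stiffly on the stem (0.35 N m of friction), so it turns along with the held stem. How its flats lie about the stem differs each time and is not in any pose: it must be seen, or felt by trying the nut on the jaws' tops at one angle after another until it sinks in.
- round_fitting: A similar steel fitting with a round collar of 41 mm diameter, 24 mm high, in place of the nut; 22 mm stem, 92 mm tall. Origin: centre of the underside. To be left alone.
- square_fitting: A similar steel fitting with a square collar of 34 mm, 24 mm high, in place of the nut; 22 mm stem, 92 mm tall. Origin: centre of the underside. To be left alone.
- vise: Low grey vise with bare steel jaws, fixed to the table. Origin: on the table, under the gap, midway along the jaws; x = closing direction, y along the jaws, z up. The flat bed (x -170 to +80 mm, 104 mm wide) has its top at z = 20 mm. Fixed jaw: block at x = +20 to +56 mm. Both jaws: y -32 to +32 mm, level tops at z = 42 mm. Nipped, the nut's centre is at x = +2 mm.
- fixed_face (a point): Middle of the top edge of the fixed jaw's clamping face, at x = +20, y = 0, z = 42 mm in the vise's frame; axes as the vise's. Once down between the jaws, the nut can still be turned 6 to 15 degrees either side of square before its corners bind on the jaws. A nut left askew does not square itself when the jaw is pressed on it: it jams with a gap.
- jaw (a joint): How far the sliding jaw has been pushed from its open stop towards the fixed jaw, in m, 0 to 0.012. The gap between the jaws is 39.5 mm minus this, so 0.0035 means closed on the nut's flats; the start is 0 to 0.0015. It slides on the bed with 3 N of friction and stays where it is left.
- jaw_back (a point): The centre of the sliding jaw's flat back face (64 mm wide, 22 mm high), 32 mm above the table; the jaw is 44 mm thick in the closing direction. Axes as the vise's: push here towards its +x to close. The bed behind it is free for about 105 mm.

How it is judged:
By the outcome, as a careful person would: the job done as asked, in the order asked, and still so for the second after the job is handed in, with the robot touching nothing.
It also fails if it takes over 72 s, if anything falls off the work surface, if the arm or the gripper's body presses on something with over 40 N, if the wrist force passes 120 N, or if a joint passes its speed limit or range.

## Working session

There is one attempt and no reset: what is moved stays moved. The work goes in short steps, each a Python script; the robot and the scene stay as the last script left them, time stands still between calls to the robot, and variables do not carry over. Pictures are saved under pics/ and viewed, about 8 in all and at most 12, crops included, and the job is handed in when it is done.

```bash
mkdir -p pics; python3 - <<'E'
from bench import robot, read_camera, camera_params
import cv2,numpy as np
np.set_printoptions(precision=4,suppress=True)
for n in ["scene","top","wrist"]:
    im=read_camera(n); cv2.imwrite(f"pics/{n}0.png",im)
    print(n,camera_params(n))
s=robot.get_state(); print(s["time"],s["ee_pos"],s["eef_rot"],s["grip_width"])
E
```

```text
scene {'camera_matrix': array([[474.5711,   0.    , 326.041 ],
       [  0.    , 474.5711, 236.6481],
       [  0.    ,   0.    ,   1.    ]]), 'R': array([[ 0.6217,  0.7832, -0.0061],
       [ 0.6439, -0.5155, -0.5654],
       [-0.446 ,  0.3476, -0.8248]]), 't': array([-0.3338, -0.3132,  1.1277])}
top {'camera_matrix': array([[435.6055,   0.    , 318.0963],
       [  0.    , 435.6055, 245.0331],
       [  0.    ,   0.    ,   1.    ]]), 'R': array([[-0.0076, -0.9999, -0.0086],
       [-0.9892,  0.0088, -0.1466],
       [ 0.1467,  0.0074, -0.9892]]), 't': array([-0.0147,  0.53  ,  0.7639])}
wrist {'camera_matrix': array([[341.1469,   0.    , 322.2534],
       [  0.    , 341.1469, 235.7944],
       [  0.    ,   0.    ,   1.    ]]), 'mount': array([[ 0.001 , -0.264 ,  0.9645, -0.1235],
       [ 0.0009, -0.9645, -0.264 ,  0.0668],
       [ 1.    ,  0.0012, -0.0008, -0.001 ],
       [ 0.    ,  0.    ,  0.    ,  1.    ]])}
0.15 [0.2607 0.5123 0.2498] [-0.3697  0.6031  0.3695  0.6025] 0.08561978918329645
```

View pics/top0.png

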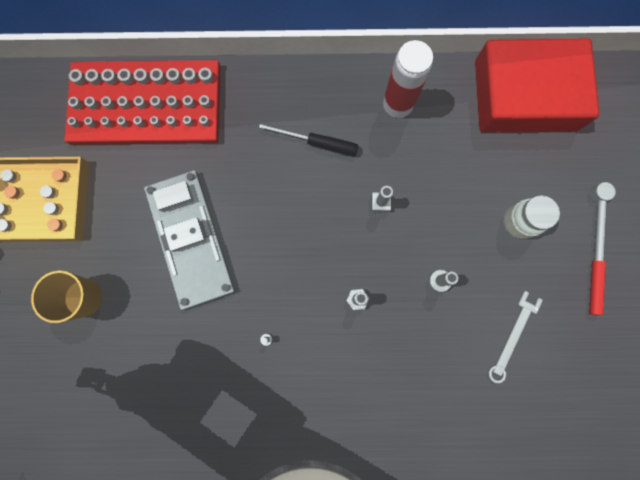

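View pics/scene0.png

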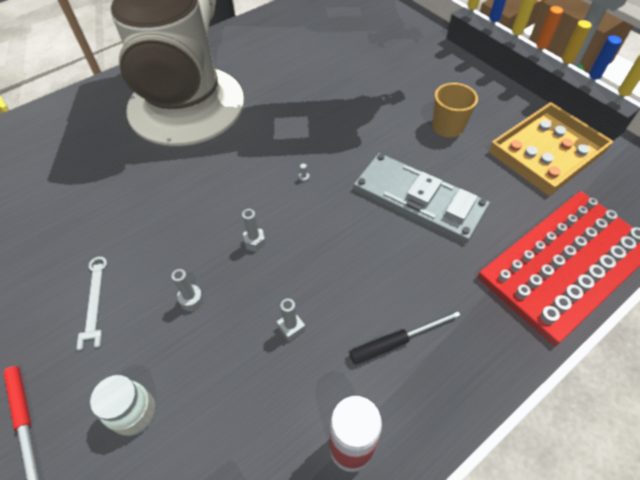

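The top view shows the hex fitting at about (358,299), the square at (382,201) and the round at (441,281). The vise bed runs from (172,180) to (208,298), with the fixed jaw at (173,195) and the sliding jaw with two holes at (184,234). I'll compute rough positions and move above the fitting for a close look.

```bash
cat > h.py <<'E'
from bench import robot, grip, read_camera, camera_params, job_done
import cv2, numpy as np
from scipy.spatial.transform import Rotation as Rn
np.set_printoptions(precision=4,suppress=True)
def q(a):  # tool down, opening axis z at heading a
    z=np.array([np.cos(a),np.sin(a),0]); x=np.array([0,0,-1.]); return Rn.from_matrix(np.c_[x,np.cross(z,x),z]).as_quat()
def cam(name,st=None):  # K, R(world->cam), centre
    p=camera_params(name); K=p["camera_matrix"]
    if name!="wrist": return K,p["R"],-p["R"].T@p["t"]
    Rt=Rn.from_quat(st["eef_rot"]).as_matrix(); M=p["mount"]
    return K,(Rt@M[:3,:3]).T,Rt@M[:3,3]+st["ee_pos"]
def px2w(c,uv,z):
    K,R,C=c; uv=np.atleast_2d(uv).astype(float)
    d=(R.T@np.linalg.inv(K)@np.c_[uv,np.ones(len(uv))].T).T
    return C+d*((z-C[2])/d[:,2])[:,None]
def w2px(c,X):
    K,R,C=c; p=(K@R@(np.atleast_2d(X)-C).T).T; return p[:,:2]/p[:,2:]
def shot(fn):
    st=robot.get_state(); im=read_camera("wrist"); cv2.imwrite(fn,im); np.save(fn+".npy",np.r_[st["ee_pos"],st["eef_rot"]]); return im,cam("wrist",st)
def loadcam(fn):
    v=np.load(fn+".npy"); return cam("wrist",dict(ee_pos=v[:3],eef_rot=v[3:]))
def heading(): 
    z=Rn.from_quat(robot.get_state()["eef_rot"]).as_matrix()[:,2]; return np.arctan2(z[1],z[0])
E
python3 - <<'E'
from h import *
c=cam("top")
print("hex",px2w(c,[[358,299]],.02),px2w(c,[[361,298]],.092))
b=px2w(c,[[148,188],[194,171],[234,292],[184,308]],.02);print(b)
far=(b[0]+b[1])/2; near=(b[2]+b[3])/2; d=(far-near)/np.linalg.norm(far-near)
print("yaw",np.arctan2(d[1],d[0]),"len",np.linalg.norm(far-near),"origin",far-.08*d, near+.17*d, "head now",heading())
X=px2w(c,[[358,299]],.02)[0]; 
for off in [(0,0)]:
  for a in np.arange(-3,3.2,.4):
    s=robot.inverse_kinematics([X[0],X[1],.25],q(a)); print(round(a,2),s)
E
```

```text
hex [[ 0.431 -0.092  0.02 ]] [[ 0.4309 -0.0912  0.092 ]]
[[0.6469 0.3088 0.02  ]
 [0.68   0.2209 0.02  ]
 [0.4457 0.1383 0.02  ]
 [0.4169 0.2304 0.02  ]]
yaw 0.33370337660099436 len 0.24571465248374066 origin [0.5879 0.2386 0.02  ] [0.5919 0.24   0.02  ] head now 1.0999783014922841
-3.0 [-0.3855 -0.1345  1.7251 -0.      1.551   2.6145]
-2.6 [-0.3855 -0.1345  1.7251  0.      1.551   2.2145]
-2.2 [-0.3855 -0.1345  1.7251  0.      1.551   1.8145]
-1.8 [-0.3855 -0.1345  1.7251 -0.      1.551   1.4145]
-1.4 [-0.3855 -0.1345  1.7251 -0.      1.551   1.0145]
-1.0 [-0.3855 -0.1345  1.7251 -0.      1.551   0.6145]
-0.6 [-0.3855 -0.1345  1.7251 -0.      1.551   0.2145]
-0.2 [-0.3855 -0.1345  1.7251 -0.      1.551  -0.1855]
0.2 [-0.3855 -0.1345  1.7251 -0.      1.551  -0.5855]
0.6 [-0.3855 -0.1345  1.7251 -0.      1.551  -0.9855]
1.0 [-0.3855 -0.1345  1.7251 -0.      1.551  -1.3855]
1.4 [-0.3855 -0.1345  1.7251 -0.      1.551  -1.7855]
1.8 [-0.3855 -0.1345  1.7251 -0.      1.551  -2.1855]
2.2 [-0.3855 -0.1345  1.7251  0.      1.551  -2.5855]
2.6 None
3.0 None
```

```bash
python3 - <<'E'
from h import *
robot.reach([.58,.237,.25],q(1.90)); shot("pics/w_vise.png"); print(robot.get_state()["time"])
robot.reach([.431,-.092,.26],q(1.90)); shot("pics/w_hex.png"); print(robot.get_state()["time"])
a=cv2.imread("pics/w_vise.png");b=cv2.imread("pics/w_hex.png")
E
```

```text
1.7583
3.1667
```

View pics/w_vise.png

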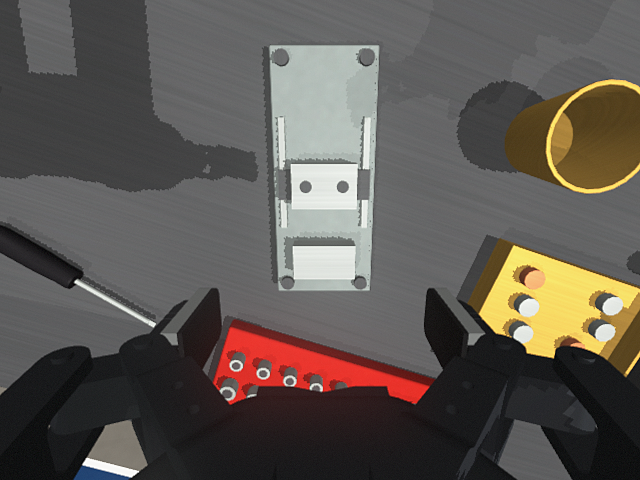

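View pics/w_hex.png

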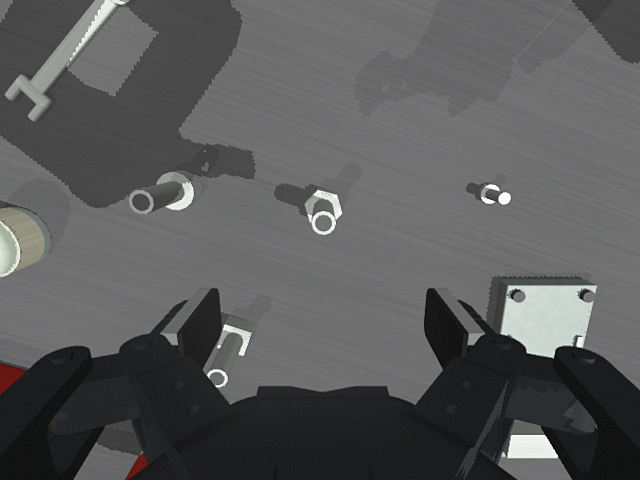

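The vise picture shows the bed, sliding jaw top at about (291–357,164–210) and fixed jaw top at (293–355,246–279). The hex picture shows the nut around (322,205) with its stem top at (323,222). I'll zoom in on both.

```bash
python3 - <<'E'
from h import *
a=cv2.imread("pics/w_vise.png")[150:290,260:390];b=cv2.imread("pics/w_hex.png")[175:245,290:360]
z=np.hstack([cv2.resize(a,(390,420),interpolation=cv2.INTER_NEAREST),cv2.resize(b,(420-10,420),interpolation=cv2.INTER_NEAREST)[:, :410]])
cv2.imwrite("pics/z1.png",z)
# vise jaw tops
c=loadcam("pics/w_vise.png"); g=cv2.cvtColor(cv2.imread("pics/w_vise.png"),cv2.COLOR_BGR2GRAY)
m=(g>222).astype(np.uint8); m[:150]=0;m[290:]=0;m[:,:286]=0;m[:,362:]=0
m=cv2.morphologyEx(m,cv2.MORPH_OPEN,np.ones((9,9)))
for k in cv2.findContours(m,0,1)[0]:
    if cv2.contourArea(k)<500: continue
    r=cv2.minAreaRect(k); bx=cv2.boxPoints(r); w=px2w(c,bx+[.0,.0],.042); print(r); print(w[:,:2]); print("ctr",w.mean(0), [np.degrees(np.arctan2(*(w[i+1]-w[i])[1::-1])) for i in range(3)], [np.linalg.norm(w[i+1]-w[i]) for i in range(2)])
c=loadcam("pics/w_hex.png"); print("stem top",px2w(c,[[323,222.5]],.092))
h=cv2.cvtColor(cv2.imread("pics/w_hex.png"),cv2.COLOR_BGR2GRAY)
print(np.unique(h[185:245,295:350]//10,return_counts=True))
E
```

```text
((323.5, 262.0), (32.0, 61.0), 90.0)
[[0.6214 0.2197]
 [0.6013 0.2782]
 [0.634  0.2904]
 [0.6546 0.2302]]
ctr [0.6278 0.2546 0.042 ] [np.float64(108.93601109999506), np.float64(20.32262062537131), np.float64(-71.05860004786723)] [np.float64(0.061947122400618455), np.float64(0.03486652159771837)]
((323.5, 186.0), (44.0, 65.0), 90.0)
[[0.5442 0.1931]
 [0.5241 0.2517]
 [0.5639 0.2665]
 [0.5847 0.2059]]
ctr [0.5542 0.2293 0.042 ] [np.float64(108.92339212089539), np.float64(20.410914272722323), np.float64(-71.07003790767997)] [np.float64(0.06191773720433162), np.float64(0.04251036314098097)]
stem top [[ 0.4315 -0.0917  0.092 ]]
(array([ 6,  7,  8,  9, 10, 11, 12, 13, 14, 15, 16, 17, 18, 19, 20, 21, 22,
       23, 24, 25], dtype=uint8), array([   4,  336,   94,  186,  560, 1323,   27,   19,   43,   73,   76,
         31,   25,   28,   24,   28,   89,  148,  164,   22]))
```

View pics/z1.png

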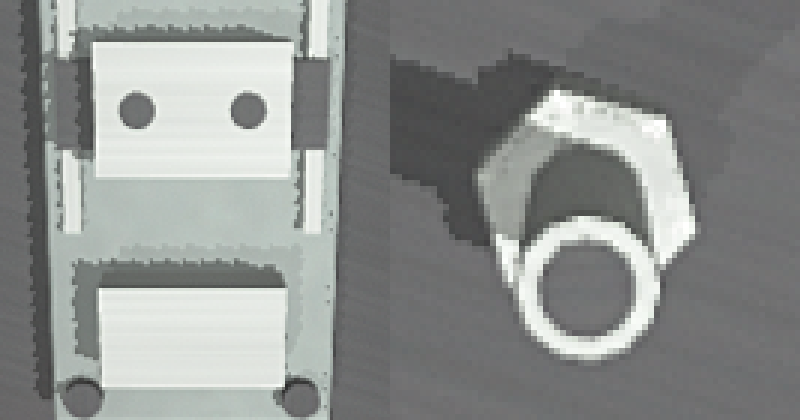

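Both jaws' edges run at the tool's heading, so vise yaw is about 18.95° and its origin about (0.592,0.242). In the crop the nut's base edge runs (547,92)–(665,112), with other corners at (480,178) and (697,232). I'll compute the nut's heading, then grasp and lift.

```bash
python3 - <<'E'
from h import *
c=loadcam("pics/w_hex.png")
P=lambda u,v,z: px2w(c,[[290+(u-390)/5.857,175+v/6]],z)[0]
def hd(p,q_): d=q_-p; return np.degrees(np.arctan2(d[1],d[0]))%60, np.linalg.norm(d)
print("top edge",hd(P(547,92,0),P(665,112,0)),"left",hd(P(480,178,0),P(547,92,0)),"right",hd(P(672,130,.024),P(697,225,.024)))
robot.move_linear([.4315,-.0917,.13],speed=.2)
robot.move_linear([.4315,-.0917,.068],speed=.1)
grip(.0,60); s=robot.get_state(); print(s["grip_width"],s["ee_pos"])
robot.move_linear([.4315,-.0917,.20],speed=.15)
s=robot.get_state();print(s["time"],s["grip_width"],s["ft_force"],s["torque"])
shot("pics/w_lift.png")
im=cv2.imread("pics/w_lift.png")[180:420,180:460]; cv2.imwrite("pics/z2.png",cv2.resize(im,None,fx=2.5,fy=2.5,interpolation=cv2.INTER_CUBIC))
E
```

```text
top edge (np.float64(39.55550199043738), np.float64(0.02300450766859542)) left (np.float64(40.21883787205189), np.float64(0.020899245570225093)) right (np.float64(34.61825654270888), np.float64(0.01772367084952106))
0.020497383510636635 [ 0.4316 -0.0917  0.0682]
6.375 0.020620734248347334 [ 0.0293  0.4665 -3.805 ] [ 0.001   0.0302 -0.0004]
```

View pics/z2.png

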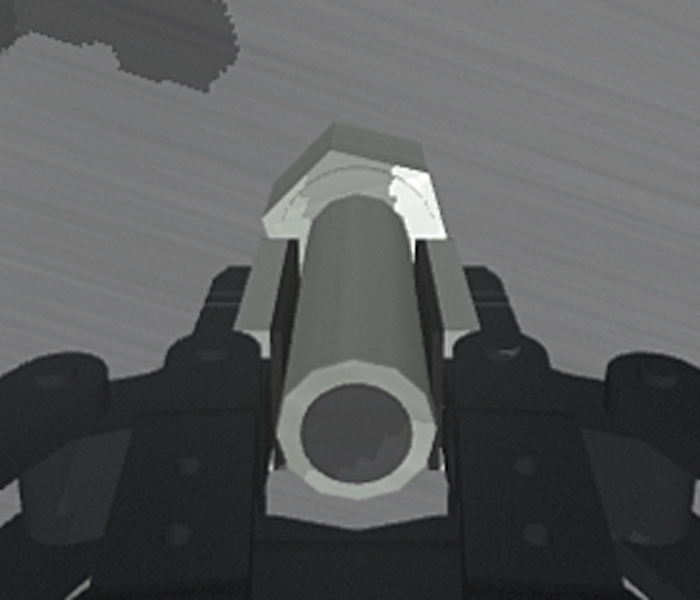

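The held nut is clearly visible: upper-face corners at crop (338,150), (435,175) and (263,218), base corners at (338,125), (420,143) and (272,195). I'll measure its heading in the hand.

```bash
python3 - <<'E'
from h import *
c=loadcam("pics/w_lift.png"); zt=np.load("pics/w_lift.png.npy")[2]
P=lambda u,v,h: px2w(c,[[180+(u+.5)/2.5-.5,180+(v+.5)/2.5-.5]],zt-.0682+h)[0]
def hd(p,q_): d=q_-p; return np.degrees(np.arctan2(d[1],d[0]))%60, np.linalg.norm(d)
U=[P(263,218,.024),P(338,150,.024),P(435,175,.024),P(447,238,.024)]
B=[P(272,195,0),P(338,125,0),P(420,143,0)]
for L in (U,B):
  for i in range(len(L)-1): print(hd(L[i],L[i+1]))
print("stem top",P(357,430,.092), "ee",robot.get_state()["ee_pos"],"heading",np.degrees(heading()))
E
```

```text
(np.float64(32.06532841098215), np.float64(0.021601823412919642))
(np.float64(33.89682314308473), np.float64(0.02066885964490888))
(np.float64(30.55065352997237), np.float64(0.014179056535026671))
(np.float64(36.30144634084712), np.float64(0.023259558138761627))
(np.float64(36.14510126552611), np.float64(0.019582173551234816))
stem top [ 0.4312 -0.0922  0.2228] ee [ 0.4311 -0.0916  0.1989] heading 108.86261629215016
```

```bash
python3 - <<'E'
from h import *
T=[.5929,.2426]; a=np.radians(123.3)
robot.reach([*T,.21],q(a)); robot.move_linear([*T,.122],speed=.1); robot.wait(.2)
s=robot.get_state();print(s["time"],s["ee_pos"],np.degrees(heading()),s["ft_force"],s["torque"])
shot("pics/w_over.png")
im=cv2.imread("pics/w_over.png")[100:340,190:470]; cv2.imwrite("pics/z3.png",cv2.resize(im,None,fx=2.5,fy=2.5,interpolation=cv2.INTER_CUBIC))
E
```

```text
9.05 [0.5931 0.2427 0.1225] 123.30244321347901 [ 0.1444  0.5848 -3.3574] [0.0335 0.0679 0.0383]
```

View pics/z3.png

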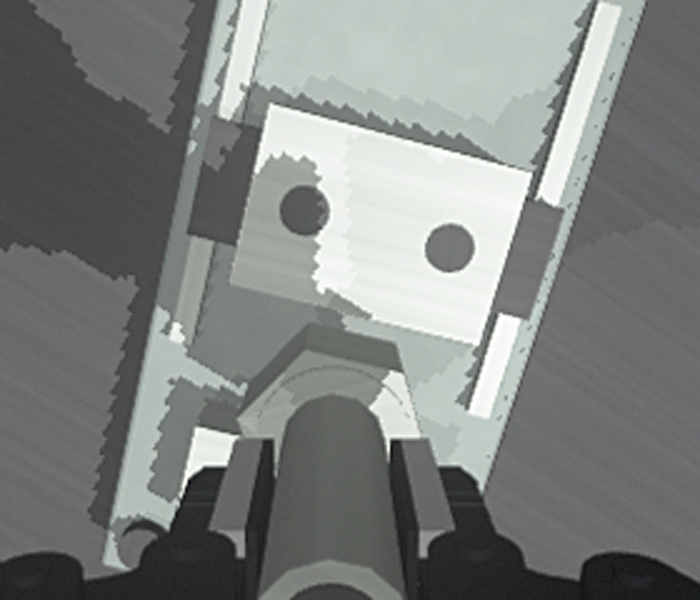

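The nut's near edge (310,322)–(395,343) and the jaw's front edge (232,283)–(472,344) are nearly parallel in this view. I'll check the gap numerically in the same view.

```bash
python3 - <<'E'
from h import *
c=loadcam("pics/w_over.png"); zt=np.load("pics/w_over.png.npy")[2]
P=lambda u,v,z: px2w(c,[[190+(u+.5)/2.5-.5,100+(v+.5)/2.5-.5]],z)[0]
y=np.radians(18.93); O=np.array([.5919,.2423,0]); Rv=np.array([[np.cos(y),np.sin(y),0],[-np.sin(y),np.cos(y),0],[0,0,1]])
V=lambda p: Rv@(p-O)*1000
for n,u,v,z in [("jawfrontL",232,283,.042),("jawfrontR",472,344,.042),("backL",270,104,.042),("backR",532,172,.042),("fixL",195,427,.042),("fix",235,437,.042),
 ("nutb1",310,322,zt-.0682),("nutb2",395,343,zt-.0682),("nutu1",307,348,zt-.0442),("nutu2",405,372,zt-.0442),("nutuL",240,413,zt-.0442),("tip",V and 335,600,zt+.0238)]:
    print(n,V(P(u,v,z)))
print("ee",V(robot.get_state()["ee_pos"]))
E
```

```text
jawfrontL [-18.1676 -30.5456  42.    ]
jawfrontR [-17.9783  30.5287  42.    ]
backL [-61.355  -31.2757  42.    ]
backR [-61.7068  31.9647  42.    ]
fixL [ 20.688  -31.4843  42.    ]
fix [ 20.8043 -21.001   42.    ]
nutb1 [-16.486  -10.2219  54.3405]
nutb2 [-16.5334  10.1932  54.3405]
nutu1 [-17.0058 -10.3554  78.3405]
nutu2 [-17.056   10.4221  78.3405]
nutuL [  0.1598 -20.486   78.3405]
tip [ -3.5234  -1.1654 146.3405]
ee [  1.1881  -0.0727 122.437 ]
```

The view shows the nut centred and square in the gap, within about 0.1 mm and 0.5°. I'll lower it with force watch.

```bash
python3 - <<'E'
from h import *
T=[.5929,.2426]; f0=robot.get_state()["ft_force"]
z=.122
while z>.0855:
    z-= .004 if z>.0905 else .0005
    robot.move_linear([*T,z],speed=.04)
    s=robot.get_state(); f=s["ft_force"]-f0
    if z<.112 : print(round(z,4),s["ee_pos"],f)
    if np.abs(f).max()>9: break
robot.wait(.2); s=robot.get_state(); print(s["time"],s["ee_pos"],s["ft_force"]-f0,s["torque"],s["grip_width"])
E
```

```text
0.11 [0.5927 0.2426 0.1096] [-0.5039  0.7121  0.8097]
0.106 [0.5928 0.2426 0.1057] [0.8328 0.4864 0.5185]
0.102 [0.5928 0.2426 0.1017] [-0.357   0.2821  1.0035]
0.098 [0.5928 0.2426 0.0977] [ 0.6148 -0.3234  0.429 ]
0.094 [0.5928 0.2426 0.0937] [ 0.5268 -0.2241  1.1276]
0.09 [0.5928 0.2425 0.0897] [ 0.7614  0.0244 -0.1401]
0.0895 [0.5929 0.2426 0.0896] [0.1353 0.1275 0.3259]
0.089 [0.5929 0.2426 0.089 ] [-0.2007  0.3563 -0.2605]
0.0885 [0.5929 0.2426 0.0885] [-0.2522  0.3931  1.544 ]
0.088 [0.593  0.2427 0.0883] [-0.1288  0.4093  4.454 ]
0.0875 [0.5931 0.2427 0.0882] [-2.4804  0.6241 11.0656]
12.55 [0.5931 0.2427 0.0882] [-3.1641 -0.3588 10.1316] [-0.0492  0.4431 -0.0473] 0.02086364205830879
```

Seated on the bed at exactly the expected height. I'll release it, retreat, and press the jaw from behind with closed fingers.

```bash
cat >> h.py <<'E'
yv=np.radians(18.93); D=np.array([np.cos(yv),np.sin(yv)]); N=np.array([-D[1],D[0]]); O=np.array([.5919,.2423])
W=lambda x,y=0.: O+x*D+y*N
def press(fmax, x0, z=.045):
    """close the jaw by force: step +x until pushed back with fmax, then back off"""
    f0=robot.get_state()["ft_force"]; x=x0
    while x<-.052:
        x+=.0005; robot.move_linear([*W(x),z],speed=.02)
        s=robot.get_state(); f=(s["ft_force"]-f0)[:2]@D; xe=(s["ee_pos"][:2]-O)@D
        if f<-1.5: print(round(x*1e3,2),round(xe*1e3,2),round(f,2))
        if f<-fmax: break
    robot.wait(.3); s=robot.get_state(); print("held",(s["ee_pos"][:2]-O)@D,(s["ft_force"]-f0)@[*D,0],s["ft_force"]-f0)
    robot.move_linear([*W(x0-.01),z],speed=.08)
E
python3 - <<'E'
from h import *
T=[.5929,.2426]; a=np.radians(123.3)
robot.move_linear([*T,.0882],speed=.02); grip(.05); robot.wait(.1)
robot.move_linear([*T,.16],speed=.12)
grip(0.,40)
qa=q(np.radians(108.93))
robot.move_linear([*W(-.086),.16],speed=.15,ori=qa)
robot.wait(.1); shot("pics/w_rel.png")
im=cv2.imread("pics/w_rel.png"); print(robot.get_state()["time"],robot.get_state()["grip_width"])
E
```

```text
15.4583 -0.00018475005464437043
```

View pics/w_rel.png

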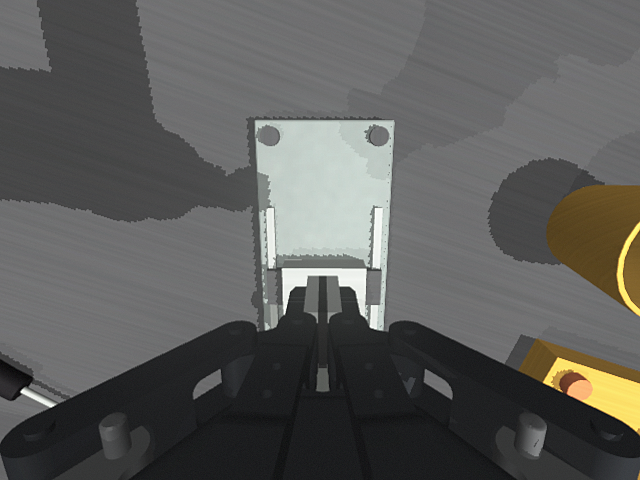

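The fingers are closed and stand behind the sliding jaw, whose back edge is at row 268. The fitting is hidden by the gripper, and nothing is in the way. Now press.

```bash
python3 - <<'E'
from h import *
robot.move_linear([*W(-.086),.045],speed=.12); robot.wait(.2)
press(28,-.080)
robot.move_linear([*W(-.090),.2],speed=.2)
robot.reach([*(W(-.01)),.25],q(np.radians(108.93))); robot.wait(.1)
shot("pics/w_fin.png"); print(robot.get_state()["time"])
im=cv2.imread("pics/w_fin.png")[120:320,240:440]; cv2.imwrite("pics/z4.png",cv2.resize(im,None,fx=3,fy=3,interpolation=cv2.INTER_CUBIC))
E
```

```text
-71.0 -71.12 -3.45
-70.5 -70.62 -4.27
-70.0 -70.1 -5.53
-69.5 -69.57 -4.9
-69.0 -69.44 -8.6
-68.5 -69.41 -14.45
-68.0 -69.34 -17.7
-67.5 -69.29 -23.01
-67.0 -69.24 -27.33
-66.5 -69.19 -31.8
held -0.06920498161365322 -32.068050860704865 [-29.9033 -11.6583  19.5718]
26.025
```

View pics/z4.png

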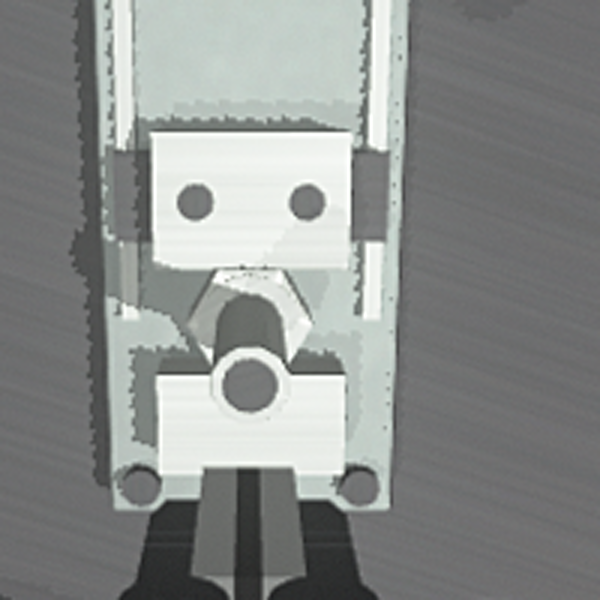

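Here the nut stands between the jaws, with the sliding jaw's front edge at row 268 and the fixed jaw's at row 374. Its near flat is against the sliding jaw, and its side corners are at (188,322) and (314,325). I'll measure the gap and the nut's angle in a subpixel check.

```bash
python3 - <<'E'
from h import *
for fn,cols in [("pics/w_vise.png",[298,310,325,340,350]),("pics/w_fin.png",[294,298,302,306,340,345,350,354])]:
    c=loadcam(fn); g=cv2.cvtColor(cv2.imread(fn),cv2.COLOR_BGR2GRAY).astype(float)
    r0=(196,260)
    for u in cols:
        p=g[150:290,u]; d=np.diff(cv2.GaussianBlur(p[:,None],(1,3),0)[:,0])
        hi=[i for i in range(1,len(d)-1) if abs(d[i])>8 and abs(d[i])>=abs(d[i-1]) and abs(d[i])>abs(d[i+1])]
        rows=[150+i+.5 for i in hi]
        print(fn[5:],u,[(r,round(float((px2w(c,[[u,r]],.042)[0][:2]-O)@D*1e3),1)) for r in rows if 195<r<260])
im=cv2.imread("pics/w_fin.png")[195:255,285:365]; cv2.imwrite("pics/z5.png",cv2.resize(im,None,fx=9,fy=9,interpolation=cv2.INTER_NEAREST))
E
```

```text
w_vise.png 298 [(208.5, -18.1), (235.5, 9.5), (245.5, 20.0)]
w_vise.png 310 [(209.5, -17.1), (235.5, 9.5), (245.5, 20.0)]
w_vise.png 325 [(209.5, -17.1), (237.5, 11.6), (245.5, 20.0)]
w_vise.png 340 [(209.5, -17.1), (236.5, 10.5), (245.5, 20.0)]
w_vise.png 350 [(209.5, -17.1), (237.5, 11.6), (245.5, 20.0)]
w_fin.png 294 [(208.5, -16.6), (224.5, -0.4), (235.5, 10.9), (238.5, 14.0), (244.5, 20.3)]
w_fin.png 298 [(208.5, -16.6), (227.5, 2.6), (234.5, 9.8), (244.5, 20.3)]
w_fin.png 302 [(209.5, -15.6), (226.5, 1.6), (229.5, 4.7), (234.5, 9.8), (236.5, 11.9), (244.5, 20.3)]
w_fin.png 306 [(209.5, -15.6), (217.5, -7.6), (220.5, -4.5), (235.5, 10.9), (244.5, 20.3)]
w_fin.png 340 [(209.5, -15.6), (218.5, -6.6), (221.5, -3.5), (225.5, 0.5), (235.5, 10.8), (244.5, 20.2)]
w_fin.png 345 [(209.5, -15.6), (237.5, 12.9), (244.5, 20.2)]
w_fin.png 350 [(208.5, -16.6), (236.5, 11.8), (244.5, 20.2)]
w_fin.png 354 [(209.5, -15.6), (242.5, 18.1), (244.5, 20.2)]
```

View pics/z5.png

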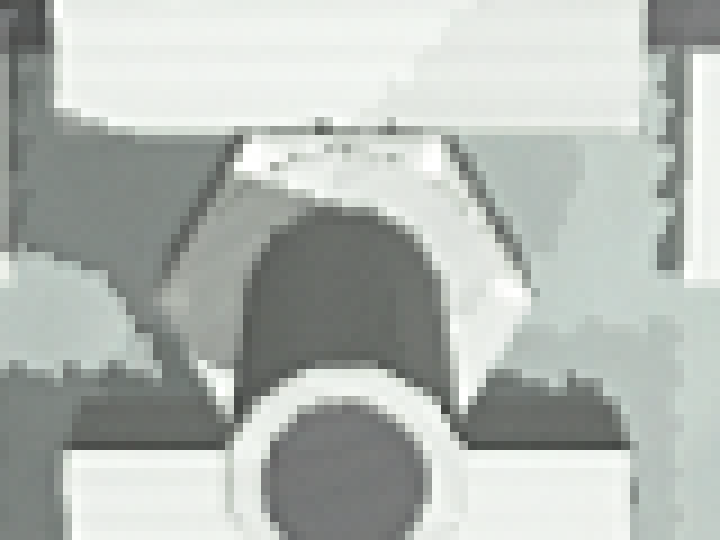

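The gap reads 36.0 ± 0.6 mm and the nut looks square and mid-jaw. A 1° skew would leave only about 0.3 mm, so I'll take one closer, steeper view to resolve it.

```bash
python3 - <<'E'
from h import *
qa=q(np.radians(108.93))
robot.move_linear([*W(.065),.25],speed=.2,ori=qa); robot.move_linear([*W(.065),.115],speed=.15); robot.wait(.2)
im,c=shot("pics/w_close.png"); print(robot.get_state()["time"])
p=w2px(c,np.c_[np.array([W(x,y) for x,y in [(-.062,-.032),(-.018,-.032),(.02,-.032),(.056,.032),(.002,0)]]),[.042]*5]); print(p)
u0=int(p[4,0]);v0=int(p[4,1]); y0=max(v0-50,0)
cv2.imwrite("pics/z6.png",cv2.resize(im[y0:y0+100,u0-66:u0+66],None,fx=6,fy=6,interpolation=cv2.INTER_NEAREST)); print("crop",u0-66,y0)
E
```

```text
27.85
[[261.4055  21.3683]
 [265.1288 112.5323]
 [267.9892 182.5676]
 [376.593  242.7422]
 [323.6967 150.3673]]
crop 257 100
```

View pics/z6.png

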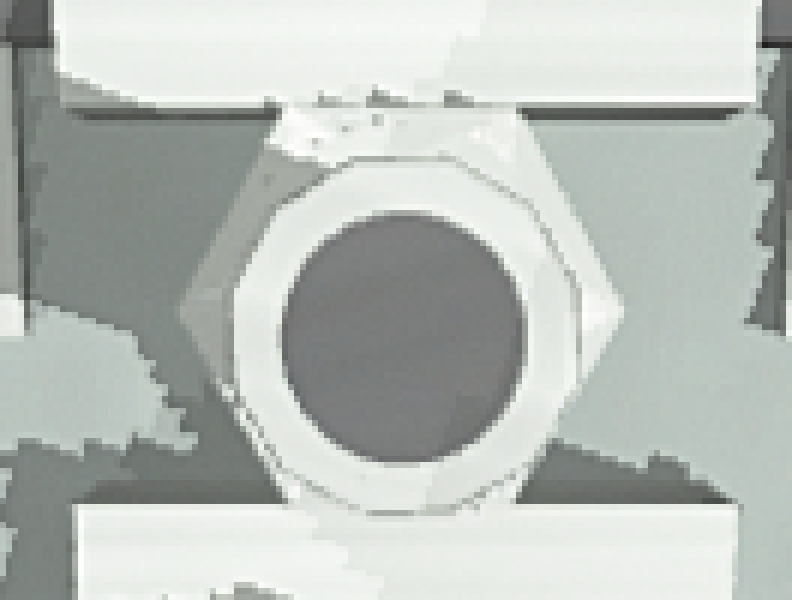

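The steep view shows corners at (181,312) and (624,311), so the nut is level within about 0.2°. Both flats coincide with the jaw edges at rows 106 and 503. I'll compute the gap from those edges, using the known jaw thickness as a scale check.

```bash
python3 - <<'E'
from h import *
c=loadcam("pics/w_close.png"); g=cv2.cvtColor(cv2.imread("pics/w_close.png"),cv2.COLOR_BGR2GRAY).astype(float)
def edge(u,r,sgn): # strongest edge of given sign near row r, sub-pixel
    p=sgn*np.diff(g[r-6:r+7,u]); i=int(np.clip(p.argmax(),1,len(p)-2)); a,b,d=p[i-1:i+2]; den=a-2*b+d
    return r-6+i+.5+(.5*(a-d)/den if den else 0)
for name,cols,r,s in [("back",[275,285,300,340,355,365],22,1),("front",[285,290,295,355,360,365],117,-1),("fixfront",[275,280,285,290,350,360,370],184,1),("fixback",[280,290,300,345,355,365],244,-1)]:
    v=[(edge(u,r,s)) for u in cols]; x=[(px2w(c,[[u,w]],.042)[0][:2]-O)@D*1e3 for u,w in zip(cols,v)]
    print(name,np.array(v),np.array(x),"med",np.median(x))
L,R=[px2w(c,[[257+(u+.5)/6-.5,100+(v+.5)/6-.5]],.044)[0][:2] for u,v in [(181,312),(624,311)]]
d=R-L; print("corner width",np.linalg.norm(d)*1e3,"angle to jaws",np.degrees(np.arctan2(d@D,d@N)),"mid",((L+R)/2-O)@D*1e3,((L+R)/2-O)@N*1e3)
E
```

```text
back [26.037  25.8409 25.9804 25.9216 25.9821 25.9649] [-59.885  -59.9775 -59.9188 -59.9584 -59.9356 -59.9467] med -59.941147881154436
front [117.5285 117.5603 117.5433 117.075  117.061  117.1682] [-15.4281 -15.414  -15.4252 -15.6971 -15.7068 -15.6537] med -15.540887731875273
fixfront [183.5136 183.5247 183.5231 183.5211 183.5263 183.5273 183.5294] [20.537  20.5402 20.536  20.5317 20.4967 20.4909 20.4858] med 20.531726225739018
fixback [245.8667 239.4167 242.1667 242.5566 242.5299 242.5159] [58.0461 53.9831 55.6989 55.9084 55.8837 55.8669] med 55.87530898162113
corner width 41.04095151176647 angle to jaws -0.1826735810594572 mid 2.566716866323345 -0.025166473692707803
```

The gap measures 36.07 mm, the nut's centre is 18.0 mm and 18.1 mm from the two jaws, and the skew is −0.2°. It is nipped, so I'll back away and hand in.

```bash
python3 - <<'E'
from h import *
robot.move_linear([*W(.065),.25],speed=.15); robot.wait(.3); print(robot.get_state()["time"],robot.get_state()["ft_force"]); print(job_done())
E
```

```text
29.2 [-0.9998  0.8823  0.9862]
the job is handed in; nothing more can be done
None
```

The hex fitting is standing fully down on the vise bed, square to the jaws and nipped between them. I handed the job in at 29.2 s on the robot's clock.

I gripped the fitting by its stem, turned it about 14.4° to square its flats, and lowered it under force watch. It touched the bed at the expected height. I then let go and pushed the sliding jaw from behind with closed fingers, up to about 32 N.

My last checks, from a close wrist view before handing in:
- **Gap:** the jaws measured 36.07 mm apart, against 36 mm across the flats. The scale check on the known jaw and nut sizes was off by 1–2 %, so this is good to a few tenths of a millimetre.
- **Squareness and position:** the nut is within about 0.2° of square. Its centre is 18.0 mm from the fixed jaw, 18.1 mm from the sliding jaw, and midway along the jaws.
- **Jaw travel:** while pressing, the jaw moved about 1.6–2.1 mm before stopping hard. That fits full closure only if it started near 1.5 mm, which the first pictures also suggested.

I never went to the round and square fittings, but I did not take a final picture of them.

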